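# Snap the pipe clips shut under the sink

## Robot

A 7-joint arm with a two-finger parallel gripper is mounted at the origin on the work surface. World frame = base frame: x ahead of the robot, y to its left, z up, the work surface at z = 0. Lengths are in mm, angles in rad, forces in N, time in s.
With the tool pointing down it reaches from about 400 to 850 mm from the base axis. Payload 4.5 kg.
Tool frame: the origin (TCP) lies on the centre line of the jaws, within the pads' length; the fingertips stand 14 mm ahead of it and the grasp point (between the pads) lies 5 mm behind it; z points along the fingers, y is the line along which they close (so a half turn about z gives the same grasp; the last joint's range is limited). The gripper opens to 85 mm and grips with 20 to 120 N. Pads are 22 mm wide; open, the fingers measure 114 mm over their backs; the gripper's body (76 mm by 85 mm) begins 54 mm behind the grasp point. The pads swing forward as they close: fully open they stand 13 mm farther back than shut.
Start: joints at [-1.221, 0.689, -0.195, 1.565, 0.157, 0.902, -0.215], TCP at [194.091, 594.122, 245.317] pointing down, gripper open.
Joint ranges: [-3.01, 3.01], [-0.46, 2.08], [-1.47, 1.51], [0.13, 2.56], [-1, 4.14], [0.04, 2.09], [-2.66, 2.66]. Speed limits (rad/s): [2.57, 2.57, 3.14, 3.14, 3.14, 3.14, 3.14].

## Interface

Orientations are given as a unit quaternion [w, x, y, z].
In Python, from cell import manip gives the robot as it stands.
- The arm moves only by the tool jog_arm, never from a script. Its argument "steps" is a list of rows, each a list of 7 numbers: the turn, a rotation vector about the tool's x, y, z in degrees, then the shift along the tool's x, y, z in m, then the finger opening in m, from 0 to 0.0854. In form: [[wx, wy, wz, dx, dy, dz, gripper], ...]. A call has 1 to 12 rows; each row is the pose to reach, as a shift and turn from the pose commanded when the call began, along the tool's axes at that moment; what a row does not reach only later rows make up. A row lasts 1/8 s, in which the tool goes at most 62.5 mm and 10.7 degrees, less where a joint would pass 70% of its speed; a pose out of reach is approached as far as the arm can. A call with a gripper value outside its range is refused whole. The fingers move at their own pace and stop on an object; "grip_force" is the grip in N (left out, the last holds). Time passes only in rows, so rows that repeat a pose let the fingers close. It gives the time, the measured TCP pose, the force, the opening and the grip force at its end, in the units of the state.
- manip.get_state(): the state, without advancing time (a new reading comes with each control period).
- manip.get_image(name): name is "side" or "top" or "wrist"; returns the picture (480x640x3 uint8, red, green, blue); there is no depth.
- manip.camera_params(name): a dict with "mtx" (3x3 intrinsics, pixels), "rvec" (rotation vector, rad) and "tvec" (3), from world to camera coordinates, as OpenCV has them; the wrist camera has in their place "hand_eye" (4x4, takes a point from camera to tool coordinates, whose origin is the TCP and whose axes are the flange's). Camera axes: x right, y down, z forward; pixel columns grow to the right and rows downward; lengths in mm; the calibration is good to about 2 mm. A picture is of the moment at which its call begins: read the wrist's pose just before it. camera_params takes no time and is no camera call.
- manip.close_job(): hands the job in; it is judged then, once.
The state is a dict: "t": time; "joint_positions": joint angles; "qd": joint speeds; "effort": joint torques, N m; "eef_pos": TCP position; "eef_rot": TCP orientation; "force": force on the tool from outside, world axes, zero at the start; "torque": the same for the moment, N m; "grip_width": finger opening in mm; "finger_force": force on a finger pad.
Only numpy, scipy, OpenCV 4.12 (cv2) and the standard library are available. Lean on these libraries where they do the work, as an engineer would, in place of code of your own. Each camera call takes 0.05 s, during which the arm holds its last target. There are 200 camera calls.

## Task

Two of the three hinged clips on the waste pipe under the sink have been left open. Press the strap of each open clip down over the pipe until it snaps and stays shut by itself, so that all three clips end up shut, and leave the loose things round about where they stand.

Things in the scene. Friction and masses are not known exactly. Their poses are not given: they have to be found in the camera images.
- clip_a: Pipe clip A: grey plastic, screwed to the board, 28 mm wide along the pipe and 92 mm across it. Origin: underside of its foot, straight below the pipe's axis. Own x points across the pipe to the hinge side (away from the robot), y along the pipe, z up. The hinge pin of its strap runs along y at x = +28 mm, z = 50 mm.
- strap_a (a joint): Opening angle (rad) of clip A's hinged strap: 0 = shut over the pipe, 1.4 = wide open. A light spring lifts it unless its nose has snapped under the springy rib on the front post; snapped shut it reads under 0.03. The nose meets the rib at about 0.23; getting past takes about 6 N pressed slowly on the tab, up to 15 N pressed fast; once shut it is rigid.
- strap_a_pad (a point): Middle of the top face of clip A's flat thumb tab (26 mm wide, from 64 to 93 mm from the hinge, 4 mm thick), where to press. In the strap's own frame, which turns with it about the hinge pin, it lies 78 mm from the pin towards the robot (-x) and 18 mm above it (+z); when shut it is 68 mm above the board.
- clip_b: Pipe clip B: grey plastic, screwed to the board, 28 mm wide along the pipe and 92 mm across it. Origin: underside of its foot, straight below the pipe's axis. Own x points across the pipe to the hinge side (away from the robot), y along the pipe, z up. The hinge pin of its strap runs along y at x = +28 mm, z = 50 mm.
- strap_b (a joint): Opening angle (rad) of clip B's hinged strap: 0 = shut over the pipe, 1.4 = wide open. A light spring lifts it unless its nose has snapped under the springy rib on the front post; snapped shut it reads under 0.03. The nose meets the rib at about 0.23; getting past takes about 6 N pressed slowly on the tab, up to 15 N pressed fast; once shut it is rigid.
- strap_b_pad (a point): Middle of the top face of clip B's flat thumb tab (26 mm wide, from 64 to 93 mm from the hinge, 4 mm thick), where to press. In the strap's own frame, which turns with it about the hinge pin, it lies 78 mm from the pin towards the robot (-x) and 18 mm above it (+z); when shut it is 68 mm above the board.
- clip_c: Pipe clip C: grey plastic, screwed to the board, 28 mm wide along the pipe and 92 mm across it. Origin: underside of its foot, straight below the pipe's axis. Own x points across the pipe to the hinge side (away from the robot), y along the pipe, z up. The hinge pin of its strap runs along y at x = +28 mm, z = 50 mm.
- strap_c (a joint): Opening angle (rad) of clip C's hinged strap: 0 = shut over the pipe, 1.4 = wide open. A light spring lifts it unless its nose has snapped under the springy rib on the front post; snapped shut it reads under 0.03. The nose meets the rib at about 0.23; getting past takes about 6 N pressed slowly on the tab, up to 15 N pressed fast; once shut it is rigid.
- strap_c_pad (a point): Middle of the top face of clip C's flat thumb tab (26 mm wide, from 64 to 93 mm from the hinge, 4 mm thick), where to press. In the strap's own frame, which turns with it about the hinge pin, it lies 78 mm from the pin towards the robot (-x) and 18 mm above it (+z); when shut it is 68 mm above the board.
- pipe: White plastic waste pipe, 40 mm diameter, 0.5 m long along its own y, fixed, axis 50 mm above the board, elbows going down through the board at both ends. Origin: on the board under its middle.
- brush: Bystander: wooden-backed scrub brush, 150 x 56 x 43 mm, loose, lying bristles down on the robot's side of the pipe. Origin: middle of the underside; x along it.
- coupling: Bystander: loose white pipe coupling, a ring 52 mm across and 45 mm tall standing on end on the robot's side of the pipe. Origin: centre of its underside.
- aerator: Bystander: small chrome tap aerator, 27 mm across, 20 mm tall, standing loose on the far side of the pipe. Origin: centre of its underside.
- bucket: Bystander: teal plastic bucket, 240 mm across the top, 200 mm tall, at the left. Origin: centre of its underside.
- acrylic_box: Bystander: clear acrylic box with a steel latch, shut, 124 x 184 x 77 mm, at the right. Origin: centre of its underside.
- cleaner: Bystander: white bottle of cleaner, 72 mm across, 220 mm tall, near right. Origin: centre of its underside.
Not all that is in view belongs to the job. Leave any green or turquoise look-alike of the clip_c alone.

How it is judged (in metres and radians):
At the end, for the whole second after the job is handed in: All three straps are snapped shut and stay so by themselves (each strap within 0.06 rad of fully shut and at rest) (value of joint each of strap_a, strap_b, strap_c below 0.06 rad and velocity of joint each of strap_a, strap_b, strap_c below 0.1 rad/s); the robot touches nothing.
It fails at once if a loose thing round about (brush, coupling, aerator, bucket, acrylic box or bottle) is moved more than 40 mm (distance of any of brush, coupling, aerator, bucket, acrylic_box, cleaner from where it was at the start of the episode above 0.04 m).
It also fails if it takes over 38 s, if anything falls off the work surface, if the arm or the gripper's body presses on something with over 40 N, if the wrist force passes 120 N, or if a joint passes its speed limit or range.

## Working session

There is one attempt and no reset: what is moved stays moved. The work goes in short steps, Python scripts to look and compute and a tool call to move; the robot and the scene stay as the last step left them, time stands still between calls to the robot, and variables do not carry over. Pictures are saved under pics/ and viewed, at most 10 in all, crops included, and the job is handed in when it is done.

Besides the shell and the picture viewer there is one more tool, called after "Request:" by a JSON object that holds its "api" and its "payload". jog_arm: Moves the arm, as the interface text tells. Its arguments: {"type":"object","properties":{"steps":{"type":"array"},"grip_force":{"type":"number"}},"required":["steps"]}

```bash
mkdir -p pics; python3 - <<'E'
from cell import manip
import cv2,numpy as np
for n in("top","side"):
    cv2.imwrite(f"pics/{n}0.png",manip.get_image(n)[...,::-1]); p=manip.camera_params(n)
    R=cv2.Rodrigues(np.array(p["rvec"],float))[0];print(n,p["mtx"],-R.T@np.array(p["tvec"]).ravel())
s=manip.get_state();print(s["t"],s["eef_pos"],s["eef_rot"],s["force"],s["grip_width"]);print(manip.camera_params("wrist"))
E
```

```text
top [[443.92615584   0.         315.47365778]
 [  0.         443.92615584 239.28306015]
 [  0.           0.           1.        ]] [ 391.45154157   18.17818593 1373.02030732]
side [[525.4267776    0.         327.18982613]
 [  0.         525.4267776  235.59012961]
 [  0.           0.           1.        ]] [  -74.63032323 -1016.13380507   838.22514157]
0.1 [193.97025925 593.54882892 244.57061189] [-6.67404520e-05  1.57208578e-01  9.87565075e-01 -8.24844765e-04] [ 0.40840661 -0.02299768 -0.10986321] 85.21212178653077
{'mtx': array([[432.90943906,   0.        , 320.20027299],
       [  0.        , 432.90943906, 242.78827584],
       [  0.        ,   0.        ,   1.        ]]), 'hand_eye': array([[-8.23526508e-05, -9.58869785e-01, -2.83846310e-01,
         7.24836666e+01],
       [ 9.99999980e-01, -1.31153312e-04,  1.52921835e-04,
        -1.46584925e+00],
       [-1.83859511e-04, -2.83846292e-01,  9.58869777e-01,
        -1.29331835e+02],
       [ 0.00000000e+00,  0.00000000e+00,  0.00000000e+00,
         1.00000000e+00]])}
```

View pics/top0.png

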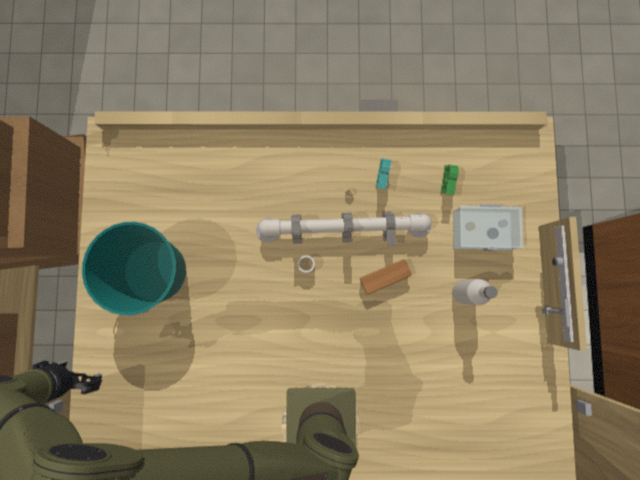

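View pics/side0.png

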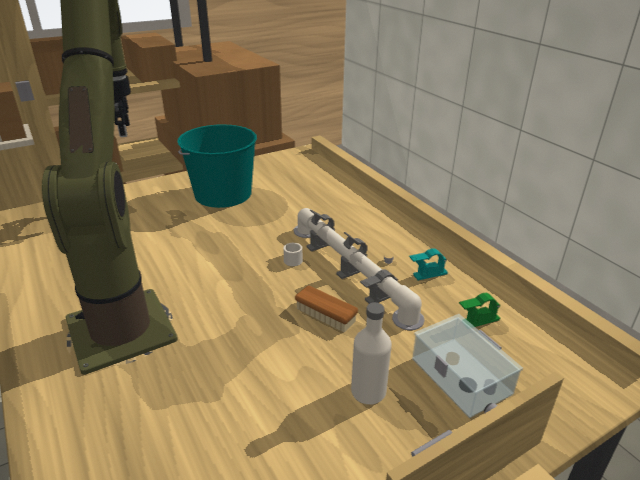

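The top view shows the pipe from (270,230) to (420,224), with the clips near (296,229), (347,226) and (390,227). The brush is at (385,277), the coupling at (306,264) and the aerator at (349,194). I'll zoom in to tell which straps are open.

```bash
python3 - <<'E'
import cv2,numpy as np
a=cv2.imread("pics/top0.png")[185:300,250:450];b=cv2.imread("pics/side0.png")[200:335,280:440]
a=cv2.resize(a,None,fx=4,fy=4,interpolation=2)[:300];b=cv2.resize(b,(356,300),interpolation=2)
cv2.imwrite("pics/c0.png",a);cv2.imwrite("pics/c1.png",cv2.resize(cv2.imread("pics/side0.png")[200:335,280:440],None,fx=4.4,fy=4.4,interpolation=2))
E
```

```text
(no output)
```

View pics/c0.png

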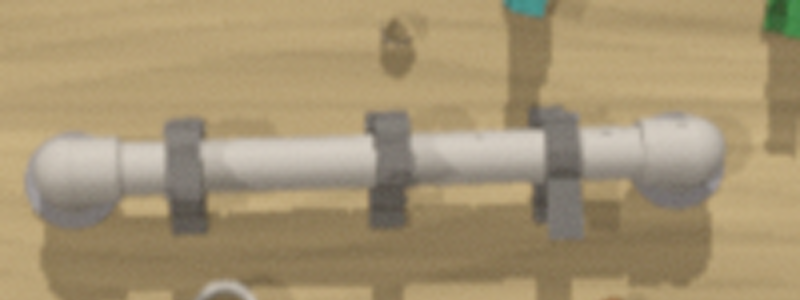

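View pics/c1.png

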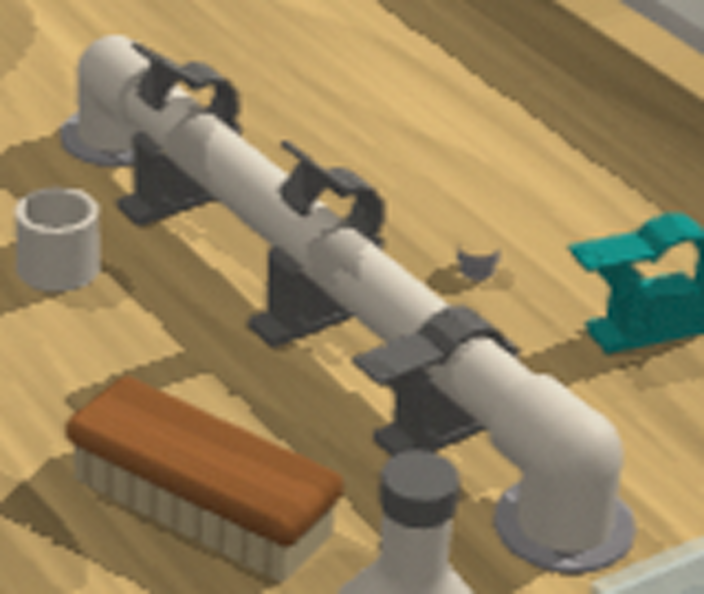

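The left and middle clips are open and the right one is shut. In the side view, the tab tips at full-image px are about (311,210) for the left and (345,233) for the middle. Next I'll get coarse positions.

```bash
cat > h.py <<'E'
import numpy as np,cv2
from cell import manip
from scipy.spatial.transform import Rotation as Ro
def pose(s):
    q=s["eef_rot"];T=np.eye(4);T[:3,:3]=Ro.from_quat([*q[1:],q[0]]).as_matrix();T[:3,3]=s["eef_pos"];return T
def ray(n,uv,T=None):
    p=manip.camera_params(n);d=np.array([*cv2.undistortPoints(np.array([[uv]],float),p["mtx"],None).ravel(),1])
    if n=="wrist":
        M=T@p["hand_eye"];return M[:3,3],M[:3,:3]@d
    R=cv2.Rodrigues(np.array(p["rvec"],float))[0];return -R.T@np.array(p["tvec"],float).ravel(),R.T@d
def plane(n,uv,z,T=None):
    c,d=ray(n,uv,T);return c+d*(z-c[2])/d[2]
def tri(r1,r2):
    A=np.c_[r1[1],-r2[1]];t=np.linalg.lstsq(A,r2[0]-r1[0],rcond=None)[0]
    a=r1[0]+r1[1]*t[0];b=r2[0]+r2[1]*t[1];return (a+b)/2,np.linalg.norm(a-b)
E
python3 - <<'E'
from h import *
np.set_printoptions(precision=1,suppress=True)
a=cv2.imread("pics/top0.png");hsv=cv2.cvtColor(a,cv2.COLOR_BGR2HSV);m=((hsv[...,1]<45)&(hsv[...,2]<135)).astype(np.uint8);m[:205]=0;m[250:]=0;m[:,:280]=0;m[:,410:]=0
n,l,st,c=cv2.connectedComponentsWithStats(m)
for s,cc in zip(st[1:],c[1:]):
    if s[4]>30: print(s,cc,plane("top",cc,60))
for u in((281,227),(408,223)):print(plane("top",u,60))
# tab tips: top px vs side px
print(tri(ray("top",(297,240)),ray("side",(311,211.5))),tri(ray("top",(347,239)),ray("side",(345,234))),tri(ray("top",(391,244)),ray("side",(362.5,282.5))))
for n,u in(("bottle",(470,290)),("coup",(306,264)),("brush",(362,290))):print(n,plane("top",u,40))
E
```

```text
[342 213  21  28 247] [347.9 226.5] [580.3 -81.6  60. ]
[383 212  13  33 307] [389.4 228.2] [ 575.  -205.6   60. ]
[290 215  23  28 220] [296.9 229.2] [572.2  70.9  60. ]
[578.7 118.3  60. ]
[ 590.8 -261.4   60. ]
(array([536.8,  65. , 129.7]), np.float64(11.337300075130264)) (array([545.3, -79.4, 132.5]), np.float64(24.984404007102082)) (array([ 527.6, -207.9,   72.4]), np.float64(2.7924465096185087))
bottle [ 391.7 -446.1   40. ]
coup [469.4  43.7  40. ]
brush [ 391.8 -123.5   40. ]
```

Request:
{"api": "jog_arm", "payload": {"steps": [[0,0,-2,-0.04,-0.035,-0.03,0],[0,0,-4,-0.085,-0.075,-0.05,0],[0,0,-6,-0.13,-0.115,-0.05,0],[0,0,-8,-0.175,-0.155,-0.05,0],[0,0,-10,-0.22,-0.195,-0.05,0],[0,0,-12,-0.265,-0.235,-0.05,0],[0,0,-14,-0.31,-0.275,-0.05,0],[0,0,-16,-0.355,-0.315,-0.04,0],[0,0,-18,-0.4,-0.355,-0.03,0],[0,0,-19.8,-0.445,-0.395,-0.02,0],[0,0,-19.8,-0.485,-0.43,-0.01,0],[0,0,-19.8,-0.518,-0.456,-0.005,0]]}}

```text
t: 1.6
eef_pos: [545.1, -3.0, 249.3]
eef_rot: [-0.001, -0.014, 1.0, -0.0]
force: [0.1, 0.5, 0.5]
grip_width: -0.0
finger_force: 0.0
```

Request:
{"api": "jog_arm", "payload": {"steps": [[0,0,0,0,0,0,0],[0,0,0,0,0,0,0],[0,0,0,0,0,0,0]]}}

```text
t: 1.98
eef_pos: [544.3, 1.5, 250.5]
eef_rot: [-0.0, -0.016, 1.0, 0.0]
force: [-0.3, 0.2, 0.3]
grip_width: 0.1
finger_force: 0.0
```

```bash
python3 - <<'E'
from h import *
import json
s=manip.get_state();im=manip.get_image("wrist");np.save("T1.npy",pose(s));cv2.imwrite("pics/w1.png",im[...,::-1]);print(s["t"],s["eef_pos"],s["eef_rot"],s["qd"],s["grip_width"],s["force"])
E
```

```text
1.975 [544.28284895   1.50082208 250.46055456] [-1.28852706e-04 -1.62736149e-02  9.99867479e-01  4.20931596e-04] [-0.0035154  -0.00370356  0.00371563 -0.00194312  0.00433989 -0.00144281
  0.00030417] 0.06265224204705576 [-0.33715835  0.23010373  0.25137624]
```

View pics/w1.png

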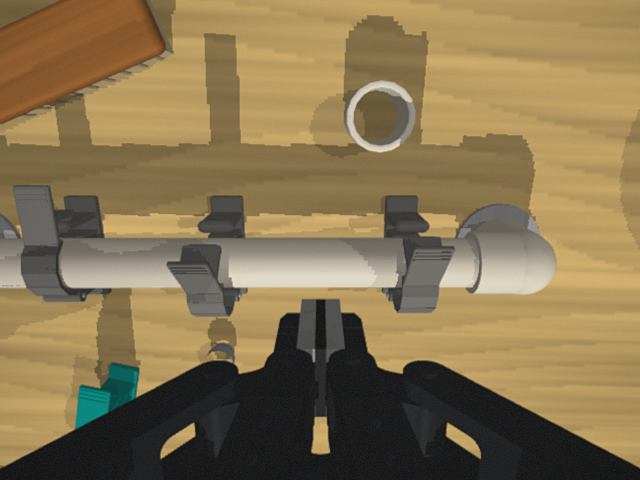

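The wrist view shows the shut clip at far left (36,240). The open clips are in the middle, with the tab tip from (168,263) to (212,248) and the hinge end at (222,313), and on the right, with the tip from (416,248) to (453,250) and the hinge end at (419,311). Their foot fronts are at (227,197) and (401,197). I'll move 60 mm along the pipe for a second view.

Request:
{"api": "jog_arm", "payload": {"steps": [[0,0,0,0,0.035,0,0],[0,0,0,0,0.07,0,0],[0,0,0,0,0.07,0,0],[0,0,0,0,0.07,0,0]]}}

```text
t: 2.52
eef_pos: [542.5, 69.7, 250.4]
eef_rot: [-0.0, -0.015, 1.0, -0.0]
force: [0.0, -0.1, 0.3]
grip_width: -0.2
finger_force: 0.0
```

```bash
python3 - <<'E'
from h import *
s=manip.get_state();im=manip.get_image("wrist");np.save("T2.npy",pose(s));cv2.imwrite("pics/w2.png",im[...,::-1]);print(s["t"],s["eef_pos"])
im=im[...,::-1]
a=cv2.imread("pics/w1.png")[180:330,140:480]
b=im[180:330,40:380]
cv2.imwrite("pics/w12.png",cv2.resize(np.vstack([a,b]),None,fx=2,fy=2,interpolation=2))
E
```

```text
2.525 [542.48025582  69.70867696 250.39917538]
```

View pics/w12.png

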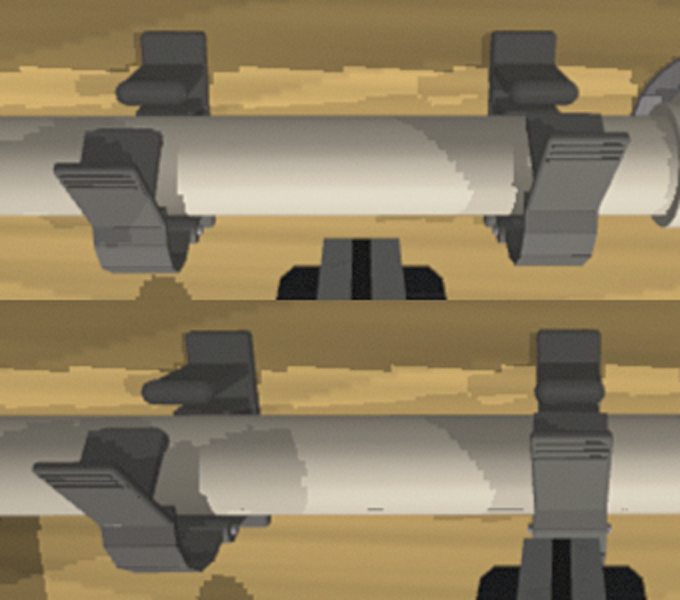

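The stacked crops give the corners. Converted to full pixels, A's tip runs from (415.5,247) to (454,247) in view 1 and from (306.5,247) to (345.5,247) in view 2. B's tip runs from (167.5,263.5) to (206.5,263.5) and from (57.5,263) to (99,263). The foot fronts are at row 196. I'll triangulate from these.

```bash
python3 - <<'E'
from h import *
np.set_printoptions(precision=1,suppress=True)
T1,T2=np.load("T1.npy"),np.load("T2.npy");W=lambda u,T:ray("wrist",u,T)
P={"Atip":[((415.5,247),(306.5,247)),((454,247),(345.5,247))],"Btip":[((167.5,263.5),(57.5,263)),((206.5,263.5),(99,263))],
"Afoot":[((385,196),(308.5,195.5)),((417.5,196),(340.5,195.5))],"Bfoot":[((211,196),(133.5,195.5)),((243.5,196),(166,195.5))]}
for k,v in P.items():
    q=[tri(W(a,T1),W(b,T2)) for a,b in v];m=(q[0][0]+q[1][0])/2;print(k,m,q[0],q[1])
E
```

```text
Atip [548.6  72.2 121.1] (array([548.8,  60. , 121.6]), np.float64(0.36358374094608686)) (array([548.3,  84.4, 120.5]), np.float64(0.3939933257216261))
Btip [563.2 -82.2 123.9] (array([562.5, -93.4, 126.9]), np.float64(0.13316793240663694)) (array([563.9, -70.9, 120.9]), np.float64(0.11327590263956083))
Afoot [537.9  71.9   1.2] (array([538.6,  57.8,  -0.1]), np.float64(0.03565080495567564)) (array([537.3,  86. ,   2.5]), np.float64(0.008436939967878657))
Bfoot [542.1 -81.    4.7] (array([542.6, -95.2,   4.8]), np.float64(0.2558668398717756)) (array([541.7, -66.8,   4.7]), np.float64(0.21417206338446285))
```

Request:
{"api": "jog_arm", "payload": {"steps": [[0,0,0,-0.02,0.001,0.04,0],[0,0,0,-0.0265,0.001,0.08,0],[0,0,0,-0.0265,0.001,0.11,0],[0,0,0,-0.0265,0.001,0.116,0],[0,0,0,-0.0265,0.001,0.122,0],[0,0,0,-0.022,0.001,0.126,0],[0,0,0,-0.0175,0.0015,0.131,0],[0,0,0,-0.014,0.0015,0.136,0],[0,0,0,-0.0105,0.002,0.141,0],[0,0,0,-0.008,0.002,0.145,0],[0,0,0,-0.008,0.002,0.145,0]]}}

```text
t: 3.95
eef_pos: [550.3, 72.0, 104.9]
eef_rot: [-0.0, -0.015, 1.0, -0.0]
force: [-0.3, -0.2, 0.2]
grip_width: 0.2
finger_force: 0.1
```

```bash
python3 - <<'E'
from h import *
s=manip.get_state();print(s["t"],s["eef_pos"],s["force"])
w=manip.get_image("wrist")[120:420,120:520];cv2.imwrite("pics/w3.png",w[...,::-1])
E
```

```text
3.95 [550.27641204  72.04621792 104.90723938] [-0.25187981 -0.2498536   0.20775651]
```

View pics/w3.png

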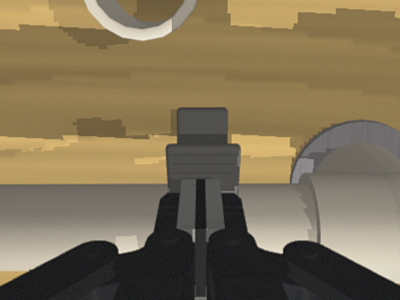

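The fingertips sit on tab A at crop (200,180), centred, and the tab has been pushed partly down. I'll press on slowly.

Request:
{"api": "jog_arm", "payload": {"steps": [[0,0,0,0.003,0,0.003,0],[0,0,0,0.004,0,0.005,0],[0,0,0,0.006,0,0.0075,0],[0,0,0,0.007,0,0.01,0],[0,0,0,0.009,0,0.0125,0],[0,0,0,0.01,0,0.015,0],[0,0,0,0.011,0,0.0175,0],[0,0,0,0.012,0,0.02,0],[0,0,0,0.0125,0,0.0215,0],[0,0,0,0.0125,0,0.0215,0]]}}

```text
t: 5.25
eef_pos: [537.1, 71.5, 83.2]
eef_rot: [-0.001, -0.015, 1.0, -0.0]
force: [-0.7, -0.4, -1.3]
grip_width: -0.0
finger_force: 0.0
```

Request:
{"api": "jog_arm", "payload": {"steps": [[0,0,0,0,0,0.001,0],[0,0,0,0,0,0.002,0],[0,0,0,0,0,0.003,0],[0,0,0,0,0,0.003,0]]}}

```text
t: 5.75
eef_pos: [537.7, 71.6, 81.8]
eef_rot: [-0.0, -0.015, 1.0, -0.0]
force: [-2.7, -0.7, 10.6]
grip_width: 0.2
finger_force: 5.7
```

```bash
python3 - <<'E'
from h import *
s=manip.get_state();print(s["t"],s["eef_pos"],s["force"])
w=manip.get_image("side")[200:300,270:420];cv2.imwrite("pics/s3.png",cv2.resize(w[...,::-1],None,fx=4,fy=4,interpolation=2))
E
```

```text
5.75 [537.7398987   71.59996119  81.79830913] [-2.72778538 -0.67332758 10.57618645]
```

View pics/s3.png

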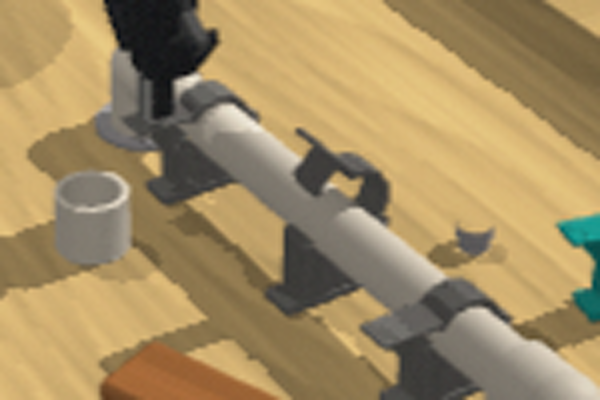

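Side view: strap A lies shut under the fingers at crop (160,110), and B is still open at (330,150). I'll press a little more, then release and move over B.

Request:
{"api": "jog_arm", "payload": {"steps": [[0,0,0,0,0,0.0015,0],[0,0,0,0,0,0.003,0],[0,0,0,0,0,0.003,0]]}}

```text
t: 6.18
eef_pos: [537.7, 71.6, 81.2]
eef_rot: [0.0, -0.015, 1.0, -0.0]
force: [-8.8, -0.9, 34.1]
grip_width: -0.0
finger_force: 17.2
```

Request:
{"api": "jog_arm", "payload": {"steps": [[0,0,0,0,0,-0.02,0],[0,0,0,0,0,-0.06,0],[0,0,0,-0.01,-0.03,-0.09,0],[0,0,0,-0.02,-0.08,-0.09,0],[0,0,0,-0.037,-0.13,-0.09,0],[0,0,0,-0.037,-0.155,-0.085,0],[0,0,0,-0.037,-0.155,-0.085,0],[0,0,0,-0.037,-0.155,-0.085,0]]}}

```text
t: 7.18
eef_pos: [579.7, -80.4, 162.8]
eef_rot: [-0.0, -0.016, 1.0, 0.001]
force: [0.6, -0.2, 0.1]
grip_width: 0.1
finger_force: 0.0
```

Request:
{"api": "jog_arm", "payload": {"steps": [[0,0,0,0,-0.0015,0.018,0],[0,0,0,0,-0.0015,0.024,0],[0,0,0,0,-0.0015,0.029,0],[0,0,0,0.0035,-0.0015,0.032,0],[0,0,0,0.007,-0.0015,0.035,0],[0,0,0,0.0115,-0.0015,0.0395,0],[0,0,0,0.016,-0.001,0.044,0],[0,0,0,0.0195,-0.001,0.049,0],[0,0,0,0.023,-0.001,0.054,0],[0,0,0,0.026,-0.001,0.058,0],[0,0,0,0.0275,-0.001,0.06,0],[0,0,0,0.0275,-0.001,0.06,0]]}}

```text
t: 8.68
eef_pos: [552.2, -84.0, 102.6]
eef_rot: [-0.0, -0.015, 1.0, 0.0]
force: [-0.5, -0.4, -0.2]
grip_width: 0.3
finger_force: 0.1
```

Request:
{"api": "jog_arm", "payload": {"steps": [[0,0,0,0.001,0,0.002,0],[0,0,0,0.002,0,0.0045,0],[0,0,0,0.004,0,0.007,0],[0,0,0,0.006,0,0.0095,0],[0,0,0,0.008,0,0.012,0],[0,0,0,0.009,0,0.0145,0],[0,0,0,0.01,0,0.017,0],[0,0,0,0.011,0,0.0195,0],[0,0,0,0.0115,0,0.021,0],[0,0,0,0.0115,0,0.0225,0],[0,0,0,0.0115,0,0.024,0],[0,0,0,0.0115,0,0.024,0]]}}

```text
t: 10.18
eef_pos: [539.7, -84.5, 81.3]
eef_rot: [-0.001, -0.015, 1.0, -0.001]
force: [-5.3, -0.1, 30.0]
grip_width: 0.2
finger_force: 14.6
```

Rigid at the same height, with 30 N. I'll lift clear and check.

Request:
{"api": "jog_arm", "payload": {"steps": [[0,0,0,0,0,-0.02,0],[0,0,0,0,0,-0.06,0],[0,0,0,0,0.03,-0.11,0],[0,0,0,0,0.06,-0.16,0],[0,0,0,0,0.08,-0.19,0],[0,0,0,0,0.08,-0.19,0],[0,0,0,0,0.08,-0.19,0],[0,0,0,0,0.08,-0.19,0]]}}

```text
t: 11.18
eef_pos: [537.4, -5.8, 267.1]
eef_rot: [-0.002, -0.014, 1.0, -0.0]
force: [-0.3, 1.0, 0.2]
grip_width: 0.2
finger_force: 0.0
```

```bash
python3 - <<'E'
from h import *
s=manip.get_state();print(s["t"],s["eef_pos"],s["force"])
a=manip.get_image("side")[200:300,270:420];b=manip.get_image("wrist")
v=np.vstack([cv2.resize(a,(420,280),interpolation=2),cv2.resize(b,(420,315))])
cv2.imwrite("pics/s4.png",v[...,::-1])
E
```

```text
11.175 [537.35657668  -5.83347278 267.11480989] [-0.31275991  1.0398603   0.22754137]
```

View pics/s4.png

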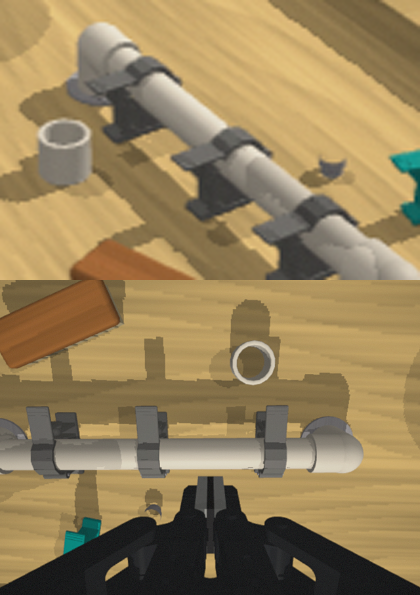

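The side view shows all three tabs lying flat at (120,85), (200,155) and (285,222). The wrist view agrees, with tabs at (40,425), (150,425) and (272,425). The loose things have not moved and the arm is clear.

```bash
python3 -c "
from cell import manip
print(manip.close_job())"
```

```text
the job is handed in; nothing more can be done
None
```

I pressed the two open clips (left and middle) shut; in the last pictures all three straps lay flat with the arm clear and the loose things unmoved, and I handed the job in at about 11 s (no verdict came back).

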